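# Back the saw's stock feeder off by one notch

## Robot

A 7-joint arm with a two-finger parallel gripper is mounted at the origin on the work surface. World frame = base frame: x ahead of the robot, y to its left, z up, the work surface at z = 0. Lengths are in m, angles in rad, forces in N, time in s.
With the tool pointing down it reaches from about 0.425 to 1.025 m from the base axis. Payload 9.4 kg.
Tool frame: the origin (TCP) lies at the very end of the fingers, on their centre line; the grasp point (between the pads) lies bot.grip_point_offset behind it (bot.grip_point_offset is the distance from the TCP to the grasp point, in m); z points along the fingers, y is the line along which they close (so a half turn about z gives the same grasp; the last joint's range is limited). The gripper opens to 85 mm and grips with 20 to 120 N. Pads are 22 mm wide; open, the fingers measure 114 mm over their backs; the gripper's body (76 mm by 85 mm) begins 54 mm behind the grasp point. The pads swing forward as they close: fully open they stand 13 mm farther back than shut.
Start: joints at [1.071, 0.599, -0.003, 1.599, 0.002, 0.943, -0.08], TCP at [0.297, -0.661, 0.231] pointing down, gripper open.
Joint ranges: [-2.57, 2.57], [-0.35, 1.97], [-1.29, 1.29], [0.11, 2.56], [-1.05, 4.19], [0.11, 1.86], [-2.63, 2.63]. Speed limits (rad/s): [2.22, 2.22, 3.01, 3.01, 3.14, 3.14, 3.14].

## Interface

Orientations are given as a rotation vector (axis times angle).
In Python, from cell import bot gives the robot as it stands.
- The arm moves only by the shell command python3 -m inch 'ROWS' [FORCE]. ROWS is JSON, a list of rows, each a list of 7 numbers: the shift along the tool's x, y, z in mm, then the turn, a rotation vector about the tool's x, y, z in degrees, then the opening in per cent of the stroke, from 0 (shut) to 100 (fully open). A call has 1 to 10 rows; each row shifts and turns the commanded pose from where the row before left it, along the tool's axes as they then stand; what a row does not reach is not made up. A row lasts 1/12 s, in which the tool goes at most 41.7 mm and 7.16 degrees, less where a joint would pass 70% of its speed; a pose out of reach is approached as far as the arm can. A call with a gripper value outside its range is refused whole. The fingers move at their own pace and stop on an object; FORCE is the grip in N (left out, the last holds). Time passes only in rows, so rows that do not move let the fingers close. It gives the time, the measured TCP pose, the force, the opening and the grip force at its end, in the units of the state.
- bot.read_state(): the state, without advancing time (a new reading comes with each control period).
- bot.read_camera(name): name is "side" or "top"; returns a dict with "pixels" (420x560x3 uint8, red, green, blue), "fov_y" (degrees; the focal length in pixels is half the picture's height over the tangent of half this angle, whatever the lens; pixels are square), "cx", "cy" (the principal point, pixels), "cam_to_world" (4x4, takes a point from camera to world coordinates). Camera axes: x right, y down, z forward; pixel columns grow to the right and rows downward; lengths in m; the calibration is good to about 2 mm. A picture is of the moment at which its call begins. There is no depth.
- bot.finish_job(): hands the job in; it is judged then, once.
Trained networks look in the newest picture that a camera, given by its name, has taken for a name from the list of things; names that differ only in an ending like _2 or _b are one class to them, and where a whole thing is asked for, a point or a joint stands for the part that bears it (a point fixed in the world has none). Each returns a list of dicts, best first, with "score" (0 to 1); they miss things now and then, are a little off and sometimes report something else, mostly with a low value. They report only what shows in the picture. A call takes as long as a camera call.
- bot.regions_of(camera, target): "mask" (420x560 bool, what is visible of it) and "rect" ([left, top, right, bottom] in pixels, round what is visible of it).
- bot.tip_of(camera, target): "centre" ([column, row] in pixels: a listed point, or the origin of a listed thing).
The state is a dict: "time_s": time; "joint_pos": joint angles; "qd": joint speeds; "effort": joint torques, N m; "eef_pos": TCP position; "tcp_rot": TCP orientation; "force": force on the tool from outside, world axes, zero at the start; "ft_torque": the same for the moment, N m; "opening": opening from 0.0 (shut) to 1.0 (fully open); "grasp_force": force on a finger pad.
Only numpy, scipy, OpenCV 4.12 (cv2) and the standard library are available. Lean on these libraries where they do the work, as an engineer would, in place of code of your own. Each camera call takes 0.05 s, during which the arm holds its last target. There are 200 camera calls.

## Task

The ratchet feeder on the saw table has been wound one notch too far. With a fingertip, tip the pawl up out of the teeth by its red-knobbed thumb lever until it stays back on its own, push the wheel backward (counter-clockwise seen from above) by exactly one notch using one of its orange pins, then tip the pawl back so that it drops fully home in the new notch. Only push, gently: grip and lift nothing, and leave the wooden blank, the glue bottle, the offcut and the screwdriver where they are.

Things in the scene. Friction and masses are not known exactly. Their poses are not given: they have to be found in the camera images.
- feeder: Green base plate of the feeder, bolted to the table, 370 x 220 x 12 mm. Origin on the table surface under the wheel's axis; its x axis runs along the feed lane (plate from x -110 to +260, y -110 to +110 mm), z up; turned up to 0.45 rad. 'Plate frame' below means this frame. Above 62 mm over the table only the four pins and the pawl with its bracket (cheek tops 68 mm) stand up.
- pusher_face (a point): Centre of the front face of the aluminium pusher plate (74 mm wide, 10 mm thick, top 54 mm above the table) at the head of the lane, at x +140, y +52 mm of the plate frame at the start. It is geared to the wheel and moves 24 mm toward the plate's -x when the wheel goes back one notch.
- wheel_centre (a point): Point on the wheel's vertical axis at the top face of the dark steel disc, 40 mm above the table. Disc 160 mm across. Twelve saw-shaped teeth, one every 30 degrees, stand 14 mm up from its rim (radius 60 to 80 mm); each has an upright face on its counter-clockwise side and a ramp on its clockwise side. Green scalloped hub in the middle, 49 mm across, top 60 mm above the table.
- wheel (a joint): Turn of the wheel in rad, growing counter-clockwise seen from above (backward); within 0.03 of 0 at the start. One notch back is +0.524. Stays where left; takes 0.12 N m (3 N at a pin). With the pawl down a tooth's upright face meets its nose and stops backward turning; clockwise the ramps lift the pawl. Play about 0.05 either way round mid-notch (0, 0.524). Range -0.6 to 1.15.
- pawl (a joint): Angle of the pawl in rad: 0 = down, nose fully home between two teeth; grows as it is tipped up; 1.4 = against its back stop. Swings freely under gravity, balance point near 0.8 rad: beyond it, it falls back to the stop and stays; short of it, it falls down to the teeth. Resting on top of a tooth it reads about 0.2. Weighs 0.15 kg, under 2 N to tip.
- pawl_pivot (a point): Middle of the pawl's hinge pin, 56 mm above the table, at x +55, y -71 mm of the plate frame; hinge axis level, along the plate's y. The pawl is L-shaped: with it down, a brass arm 12 mm wide and 10 mm thick reaches 55 mm from the hinge toward the plate's -x to the nose, and a thumb lever (10 x 14 mm) stands straight up from the hinge, with a red ball on top.
- pawl_knob (a point): Centre of the red ball (22 mm across) on the pawl's thumb lever, 56 mm from the hinge; moves with the pawl. Down: straight above the hinge, 112 mm over the table. Pushing it level toward the plate's +x by about 55 mm, with the fingertips some 30 mm above hinge height, tips the pawl up and over. Up: it lies on the +x side of the hinge, 10 mm higher than the hinge.
- pawl_nose (a point): Centre of the nose, the foot (8 mm thick, 16 wide, 20 tall) at the end of the pawl's arm; moves with the pawl. Down: 55 mm to the -x side of the hinge and 4 mm below it. Up: the arm stands nearly upright with the nose about 54 mm above the hinge, 10 to 20 mm to its -x side; pushing arm or nose level toward the plate's -x by about 45 mm, some 30 mm above the hinge, tips the pawl down.
- pin0 (a point): Centre of the top of orange push pin 0, 85 mm above the table: 12 mm thick, 45 mm tall, standing on the disc 43 mm from the axis; the four pins are 90 degrees apart and turn with the wheel. At the start pin 0 is at 30 degrees from the plate's x axis, counter-clockwise.
- pin1 (a point): Centre of the top of orange push pin 1, 85 mm above the table: 12 mm thick, 45 mm tall, standing on the disc 43 mm from the axis; the four pins are 90 degrees apart and turn with the wheel. At the start pin 1 is at 120 degrees from the plate's x axis, counter-clockwise.
- pin2 (a point): Centre of the top of orange push pin 2, 85 mm above the table: 12 mm thick, 45 mm tall, standing on the disc 43 mm from the axis; the four pins are 90 degrees apart and turn with the wheel. At the start pin 2 is at 210 degrees from the plate's x axis, counter-clockwise.
- pin3 (a point): Centre of the top of orange push pin 3, 85 mm above the table: 12 mm thick, 45 mm tall, standing on the disc 43 mm from the axis; the four pins are 90 degrees apart and turn with the wheel. At the start pin 3 is at 300 degrees from the plate's x axis, counter-clockwise.
- blank_mid (a point): Centre of the loose pine blank, 80 x 36 x 28 mm, lying in the lane on the plate ahead of the pusher. Leave alone.
- glue_mid (a point): Middle (65 mm up) of the standing yellow glue bottle, 54 mm in diameter, 130 mm tall, to the plate's +y side. Leave alone.
- offcut_mid (a point): Middle of the loose stepped pine offcut, about 110 x 36 x 24 mm. Leave alone.
- driver_mid (a point): The lying blue screwdriver, 180 mm long, to the plate's -y side; the point is near its middle, on the table. Leave alone.

How it is judged:
By the outcome, as a careful person would: the job done as asked, in the order asked, and still so for the second after the job is handed in, with the robot touching nothing.
It also fails if it takes over 51 s, if anything falls off the work surface, if the arm or the gripper's body presses on something with over 40 N, if the wrist force passes 120 N, or if a joint passes its speed limit or range.

## Working session

There is one attempt and no reset: what is moved stays moved. The work goes in short steps, Python scripts to look and compute and a shell command to move; the robot and the scene stay as the last step left them, time stands still between calls to the robot, and variables do not carry over. Pictures are saved under pics/ and viewed, at most 10 in all, crops included, and the job is handed in when it is done.

```bash
mkdir -p pics; ls
cat > h.py <<'E'
import numpy as np, cv2
from cell import bot
from scipy.spatial.transform import Rotation as R
def cam(n):
    c=bot.read_camera(n); f=210/np.tan(np.radians(c["fov_y"])/2); return c,f
def ray(c,f,p):
    T=np.array(c["cam_to_world"]); d=T[:3,:3]@np.array([(p[0]-c["cx"])/f,(p[1]-c["cy"])/f,1]); return T[:3,3],d/np.linalg.norm(d)
def atz(c,f,p,z):
    o,d=ray(c,f,p); return o+d*(z-o[2])/d[2]
def tri(o1,d1,o2,d2):
    A=np.c_[d1,-d2]; s=np.linalg.lstsq(A,o2-o1,rcond=None)[0]
    a,b=o1+s[0]*d1,o2+s[1]*d2; return (a+b)/2,np.linalg.norm(a-b)
def proj(c,f,X):
    T=np.array(c["cam_to_world"]); p=T[:3,:3].T@(np.array(X)-T[:3,3]); return [c["cx"]+f*p[0]/p[2],c["cy"]+f*p[1]/p[2]]
E
python3 - <<'E'
from h import *
C={}
for n in("side","top"):
    C[n]=cam(n); cv2.imwrite(f"pics/{n}0.png",C[n][0]["pixels"][:,:,::-1])
    print(n,C[n][0]["fov_y"],np.round(C[n][0]["cam_to_world"],3).tolist())
for t in["feeder","wheel_centre","pawl_pivot","pawl_knob","pawl_nose","pin0","pin1","pin2","pin3","pusher_face","glue_mid","blank_mid","offcut_mid","driver_mid"]:
    r={}
    for n in C:
        l=bot.tip_of(n,t)
        if l: r[n]=(np.round(l[0]["centre"],1),round(l[0]["score"],2))
    s=""
    if len(r)==2:
        X,e=tri(*ray(*C["side"],r["side"][0]),*ray(*C["top"],r["top"][0])); s=(np.round(X*1000),round(e*1000,1))
    print(t,r,s)
print(bot.read_state())
E
```

```text
pics
side 52.812781190700704 [[0.727, -0.48, 0.491, 0.196], [-0.686, -0.489, 0.538, -0.394], [-0.017, -0.728, -0.685, 0.656], [0.0, 0.0, 0.0, 1.0]]
top 47.42696200315805 [[-0.012, -0.999, 0.047, 0.57], [-1.0, 0.011, -0.018, 0.083], [0.017, -0.048, -0.999, 1.085], [0.0, 0.0, 0.0, 1.0]]
feeder {'side': (array([245. , 234.2]), 0.88), 'top': (array([269.2, 231.4]), 0.88)} (array([566.,  91.,   6.]), np.float64(1.7))
wheel_centre {'side': (array([321., 281.]), 0.18), 'top': (array([266.8, 229.6]), 0.67)} (array([ 620.,   29., -124.]), np.float64(172.4))
pawl_pivot {'side': (array([287. , 220.1]), 0.84), 'top': (array([300.1, 204.5]), 0.61)} (array([623.,  24.,  57.]), np.float64(0.8))
pawl_knob {'side': (array([288.8, 203.7]), 0.81), 'top': (array([308.7, 206.7]), 0.54)} (array([615.,  10., 116.]), np.float64(0.9))
pawl_nose {'side': (array([265.7, 235.8]), 0.61), 'top': (array([301.2, 230.6]), 0.47)} (array([566.,  23.,  55.]), np.float64(1.8))
pin0 {'side': (array([263.7, 211.3]), 0.87), 'top': (array([287.6, 223.4]), 0.93)} (array([584.,  51.,  89.]), np.float64(4.4))
pin1 {'side': (ar
[... 1050 characters left out ...]
joint_pos': array([ 1.07131222,  0.59929186, -0.00249499,  1.59937099,  0.00180783,
        0.9428651 , -0.07980487]), 'qd': array([ 4.02321971e-04,  3.32651937e-04,  7.01916567e-04, -6.80656663e-04,
        2.59400324e-04,  2.96520130e-05,  1.03157805e-03]), 'effort': array([ 1.39396343e-04, -7.76211691e+01,  1.56410772e+00, -2.58373672e+01,
        1.25015160e-02,  2.14307343e-03, -2.37281469e-06]), 'eef_pos': array([ 0.29747074, -0.66119395,  0.23129107]), 'tcp_rot': array([ 3.07157615e+00,  6.59182379e-01, -5.37032587e-05]), 'force': array([0.27111602, 0.17222045, 0.64330061]), 'ft_torque': array([-0.02830932,  0.00784235, -0.00557164]), 'grasp_force': 0.0, 'opening': 1.0032195189137068}
```

Run:
```python
import cv2,numpy as np
a=cv2.imread("pics/side0.png")[110:330,150:430]; b=cv2.imread("pics/top0.png")[100:300,160:400]
cv2.imwrite("pics/s1.png",cv2.resize(a,None,fx=2.8,fy=2.7,interpolation=2)); cv2.imwrite("pics/t1.png",cv2.resize(b,None,fx=3,fy=3,interpolation=2))
```

```text
(no output)
```

View pics/s1.png

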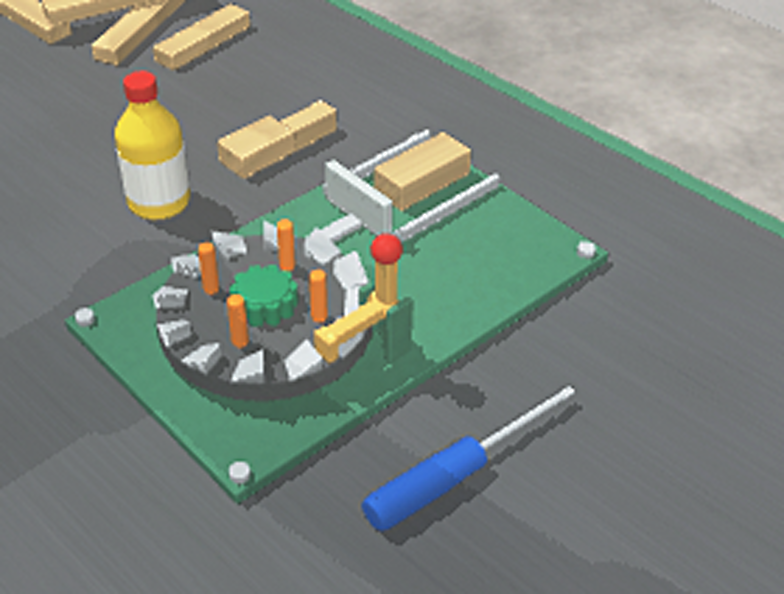

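View pics/t1.png

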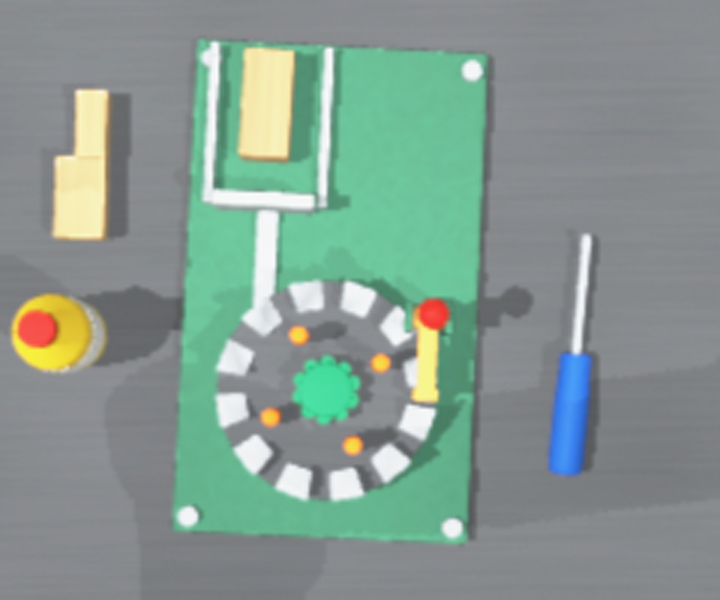

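Run:
```python
from h import *
from scipy.optimize import least_squares
c,f=cam("top"); s,g=cam("side")
T=lambda x,y:(160+x/3,100+y/3); S=lambda x,y:(150+x/2.8,110+y/2.7)
L=[((260,110,12),T(198,40)),((260,-110,12),T(487,56)),((-110,110,12),T(175,529)),((-110,-110,12),T(466,541))]
pins=[(43*np.cos(np.radians(a)),43*np.sin(np.radians(a)),85) for a in(30,120,210,300)]
L+=list(zip([pins[0],pins[1],pins[2],pins[3]],[T(298,335)]*0+[T(298,335),T(270,417),T(353,445),T(381,363)]))
L+=[((55,-71,112),T(434,314))]
M=[((55,-71,112),S(387,249)),((260,-110,12),S(608,257)),((-110,110,12),S(66,322)),((-110,-110,12),S(240,493))]
M+=list(zip(pins,[S(286,224),S(207,247),S(237,300),S(318,274)]))
def res(p):
    r=[]
    Rz=R.from_euler("z",p[2])
    for A,cc,ff in((L,c,f),(M,s,g)):
        for X,u in A: r+=list(np.array(proj(cc,ff,Rz.apply(np.array(X)/1e3)+[p[0],p[1],0]))-u)
    return np.array(r)
o=least_squares(res,[.566,.091,-.04],x_scale=[.1,.1,.1],loss="soft_l1"); print(o.x); r=res(o.x).reshape(-1,2);print(np.round(r,1).tolist())
Rz=R.from_euler("z",o.x[2])
for n,X in dict(knob=(55,-71,112),piv=(55,-71,56),p0=pins[0],p1=pins[1],p2=pins[2],p3=pins[3]).items(): print(n,np.round(Rz.apply(X)+[1e3*o.x[0],1e3*o.x[1],0],1))
st=bot.read_state(); print(st["time_s"],R.from_rotvec(st["tcp_rot"]).as_matrix().round(3).tolist(),bot.grip_point_offset)
```

```text
[ 0.56886004  0.0915062  -0.05650105]
[[-0.1, -0.5], [0.5, -1.2], [-0.7, 0.7], [0.9, 0.9], [0.2, -0.1], [0.7, 0.4], [0.8, -0.2], [0.2, -0.6], [0.2, -0.2], [0.0, -0.2], [0.7, -2.3], [-1.0, -1.3], [-1.1, 0.9], [-0.8, -0.4], [-0.5, -0.1], [0.0, -0.3], [0.1, -0.4]]
knob [619.8  17.5 112. ]
piv [619.8  17.5  56. ]
p0 [607.3 110.9  85. ]
p1 [549.5 129.9  85. ]
p2 [530.5  72.1  85. ]
p3 [588.2  53.1  85. ]
1.6 [[0.912, 0.41, -0.0], [0.41, -0.912, -0.0], [-0.0, 0.0, -1.0]] 0.0187
```

```bash
cat >> h.py <<'E'
O=np.array([.56886,.09151,0]); YAW=-.0565; RP=R.from_euler("z",YAW)
def loc(x): return RP.inv().apply(np.array(x)-O)*1e3
def st():
    s=bot.read_state(); m=RP.inv()*R.from_rotvec(s["tcp_rot"])*R.from_euler("x",180,degrees=True)
    print("t",round(s["time_s"],2),"loc",loc(s["eef_pos"]).round(1),"rot",m.as_rotvec(degrees=True).round(2),"F",RP.inv().apply(s["force"]).round(1),"op",round(s["opening"],2))
E
python3 -m inch '[[0,0,0,0,0,6.85,0],[0,0,0,0,0,6.85,0],[0,0,0,0,0,6.85,0],[0,0,0,0,0,6.85,0],[12,-35,0,0,0,0,0],[12,-35,0,0,0,0,0],[12,-35,0,0,0,0,0],[12,-35,0,0,0,0,0],[12,-35,0,0,0,0,0],[12,-35,0,0,0,0,0]]' && python3 -c "from h import *;st()"
```

```text
time_s: 2.43
eef_pos: [0.3815, -0.4538, 0.2315]
tcp_rot: [3.14, -0.087, 0.001]
force: [0.7, 0.2, -0.1]
opening: -0.002
grasp_force: 0.0
t 2.43 loc [-156.3 -555.1  231.5] rot [-0.01 -0.02  0.06] F [ 0.7  0.2 -0.1] op -0.0
```

```bash
python3 -m inch '[[12,-35,0,0,0,0,0],[12,-35,0,0,0,0,0],[12,-35,0,0,0,0,0],[12,-35,0,0,0,0,0],[12,-35,0,0,0,0,0],[12,-35,0,0,0,0,0],[12,-35,0,0,0,0,0],[12,-35,0,0,0,0,0],[12,-35,0,0,0,0,0],[12,-35,0,0,0,0,0]]' >/dev/null&& python3 -m inch '[[12,-35,0,0,0,0,0],[12,-35,0,0,0,0,0],[12,-30,20,0,0,0,0],[0,0,25,0,0,0,0],[0,0,0,0,0,0,0],[0,0,0,0,0,0,0]]' >/dev/null&& python3 -c "from h import *;st()"
```

```text
t 3.77 loc [  -2.1 -106.9  185.6] rot [-0.05  0.18  0.07] F [ 0.  -0.7  0.5] op 0.0
```

```bash
python3 -m inch '[[9,-18,0,0,0,0,0],[8,-18,10,0,0,0,0],[0,0,22,0,0,0,0],[0,0,22,0,0,0,0],[0,0,22,0,0,0,0],[0,0,24,0,0,0,0],[0,0,0,0,0,0,0],[0,0,0,0,0,0,0]]' >/dev/null
python3 - <<'E'
from h import *
st()
for n in("side","top"):
    c,f=cam(n); a,b=[proj(c,f,RP.apply([x/1e3,-.071,.1])+O) for x in(15,15)]
    u,v=map(int,a); u0,v0=max(u-65,0),max(v-60,0); p=c["pixels"][v0:v0+120,u0:u0+130,::-1]
    cv2.imwrite(f"pics/{n}1.png",cv2.resize(p,None,fx=3,fy=3,interpolation=2))
i=np.hstack([cv2.imread(f"pics/{n}1.png") for n in("side","top")]);cv2.imwrite("pics/b1.png",i)
E
```

```text
t 4.43 loc [ 15.7 -72.1  86.9] rot [-0.04  0.06 -0.06] F [ 0.4 -0.   0. ] op 0.0
```

View pics/b1.png

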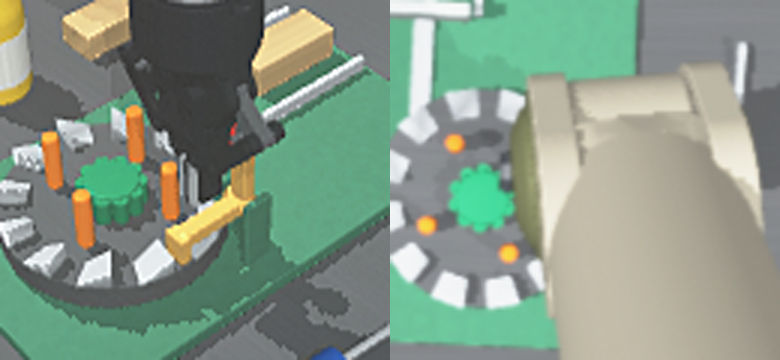

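The side view shows the shut fingertip (about 205,190 in the left crop) above the brass arm, just in front of the lever (245,180) and clear of pin 3, so I can push.

```bash
python3 -m inch '[[7,0,0,0,0,0,0],[7,0,0,0,0,0,0],[7,0,0,0,0,0,0],[7,0,0,0,0,0,0],[7,0,0,0,0,0,0],[7,0,0,0,0,0,0]]' >/dev/null&& python3 -c "from h import *;st()"; python3 -m inch '[[7,0,0,0,0,0,0],[7,0,0,0,0,0,0],[7,0,0,0,0,0,0],[5,0,0,0,0,0,0],[5,0,0,0,0,0,0],[0,0,0,0,0,0,0],[0,0,0,0,0,0,0]]' >/dev/null&& python3 -c "from h import *;st()"
```

```text
t 5.03 loc [ 58.4 -70.5  86.2] rot [-0.    0.03  0.06] F [-1.3 -0.   0.1] op -0.0
t 5.62 loc [ 89.  -70.5  86.2] rot [-0.   -0.01  0.06] F [-0.3 -0.3 -0.5] op -0.0
```

```bash
python3 -m inch '[[0,0,-15,0,0,0,0],[0,0,-25,0,0,0,0],[0,0,-30,0,0,0,0],[0,0,-30,0,0,0,0],[-30,-10,0,0,0,0,0],[-35,-10,0,0,0,0,0],[-35,-10,0,0,0,0,0],[-35,-10,0,0,0,0,0]]' >/dev/null
python3 - <<'E'
from h import *
st(); c,f=cam("side"); cv2.imwrite("pics/s2.png",cv2.resize(c["pixels"][110:330,150:430,::-1],None,fx=2.8,fy=2.7,interpolation=2))
for t in("pawl_knob","pawl_nose"):
    l=bot.tip_of("side",t); print(t,l[:1])
print(proj(c,f,RP.apply([.110,-.071,.066])+O),proj(c,f,RP.apply([.041,-.071,.110])+O))
E
```

```text
t 6.28 loc [-48.2 -30.5 186.5] rot [ 0.01 -0.01  0.05] F [0.7 1.1 0.1] op -0.0
pawl_knob [{'centre': [308.5, 207.0], 'score': 0.82}]
pawl_nose [{'centre': [280.9, 205.7], 'score': 0.72}]
[np.float64(308.1126575924244), np.float64(206.59723921286758)] [np.float64(282.7084709154014), np.float64(206.10092835731749)]
```

View pics/s2.png

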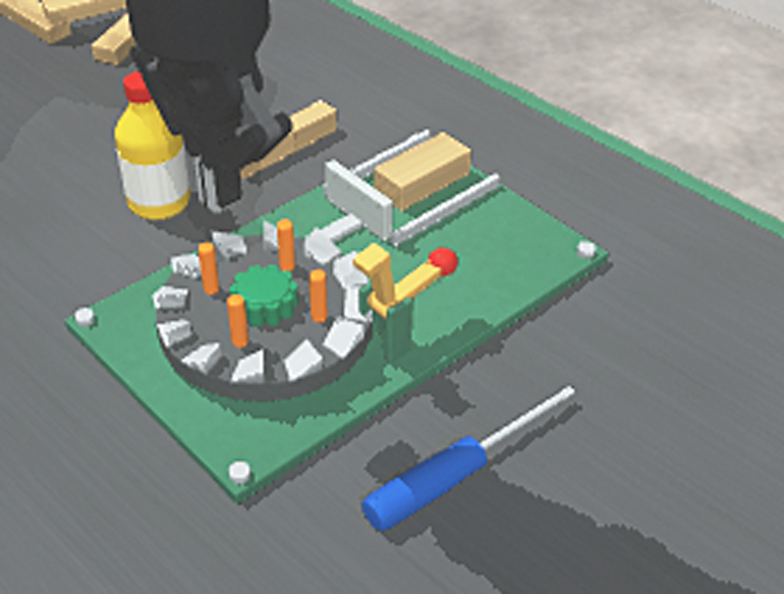

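The pawl stands up at its back stop (knob at 443,260, nose at 375,258), matching the predicted position. Next is pin 2, from its -x side.

```bash
python3 -m inch '[[-8,1,0,0,0,0,0],[-7,0,5,0,0,0,0],[0,0,25,0,0,0,0],[0,0,30,0,0,0,0],[0,0,30,0,0,0,0],[0,0,25,0,0,0,0],[0,0,0,0,0,0,0],[0,0,0,0,0,0,0]]' >/dev/null&& python3 -c "from h import *;st()"
```

```text
t 7.1 loc [-61.9 -32.3  70.1] rot [-0.06  0.19  0.01] F [ 0.3 -0.2 -0.1] op 0.0
```

```bash
python3 -m inch '[[3,0,0,0,0,0,0],[2,0,0,0,0,0,0]]'|grep -E "eef|force"; python3 -m inch '[[2,0,0,0,0,0,0]]'|grep -E "eef|^force"; python3 -m inch '[[2,0,0,0,0,0,0]]'|grep -E "eef|^force"; python3 -m inch '[[2,0,0,0,0,0,0]]'|grep -E "eef|^force"; python3 -m inch '[[2,0,0,0,0,0,0],[2,0,0,0,0,0,0],[2,0,0,0,0,0,0],[2,0,0,0,0,0,0],[1.5,0,0,0,0,0,0],[0,0,0,0,0,0,0],[0,0,0,0,0,0,0]]'|grep -E "eef|^force";python3 -c "from h import *;st()"
```

```text
eef_pos: [0.5121, 0.063, 0.0726]
force: [1.0, -0.4, 0.4]
grasp_force: 0.0
eef_pos: [0.5142, 0.063, 0.0727]
force: [0.0, 0.5, 0.3]
eef_pos: [0.5154, 0.0628, 0.0724]
force: [-2.8, -0.9, 2.0]
eef_pos: [0.5159, 0.0625, 0.072]
force: [-7.7, -0.5, 7.1]
eef_pos: [0.5182, 0.0591, 0.071]
force: [-20.8, -8.2, 15.7]
t 8.1 loc [-48.7 -35.2  71. ] rot [-0.28  0.84 -0.01] F [-20.3  -9.4  15.7] op 0.0
```

Run:
```python
from h import *
I=[]
for n in("side","top"):
    c,f=cam(n)
    u,v=map(int,proj(c,f,RP.apply([-.03,-.02,.085])+O)); p=c["pixels"][v-60:v+60,u-65:u+65,::-1]; I.append(cv2.resize(p,None,fx=3,fy=3,interpolation=2))
cv2.imwrite("pics/b2.png",np.hstack(I))
```

```text
(no output)
```

View pics/b2.png

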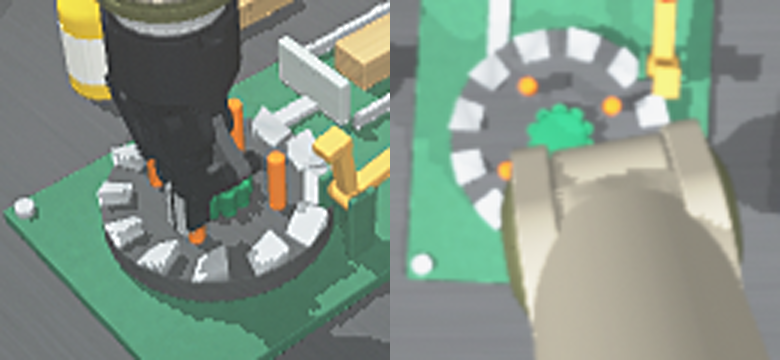

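The finger is jammed on the outer side of pin 2 (left crop 198,237). The tip is narrower along y than I assumed, so its corner pushes the pin radially. I'll back off, line up with the pin's y, and push tangentially.

```bash
python3 -m inch '[[-5,0,0,0,0,0,0],[-8,0,0,0,0,0,0],[-9,0,0,0,0,0,0],[0,-4,2,0,0,0,0],[0,-5,2,0,0,0,0],[0,0,0,0,0,0,0],[0,0,0,0,0,0,0]]' >/dev/null
python3 - <<'E'
from h import *
st()
I=[]
for n in("side","top"):
    c,f=cam(n)
    l=bot.tip_of(n,"pin0"); print(n,[(np.round(k["centre"],1).tolist(),round(k["score"],2)) for k in l])
    print([np.round(proj(c,f,RP.apply([.043*np.cos(a),.043*np.sin(a),.085])+O),1).tolist() for a in np.radians([30,120,210,300])])
E
```

```text
t 8.78 loc [-62.2 -21.6  67.1] rot [ 0.02 -0.03  0.14] F [ 0.3 -0.1 -0.7] op -0.0
side [([233.2, 216.8], 0.86), ([262.6, 211.3], 0.76), ([248.9, 192.1], 0.74)]
[[251.3, 192.5], [223.4, 201.4], [234.7, 220.8], [263.7, 211.0]]
top [([275.6, 245.9], 0.73), ([258.2, 211.7], 0.72), ([286.7, 219.9], 0.59)]
[[259.5, 211.6], [250.7, 239.4], [278.5, 248.2], [287.2, 220.4]]
```

```bash
python3 -m inch '[[3,0,0,0,0,0,0],[3,0,0,0,0,0,0],[2,1,0,0,0,0,0],[2,2,0,0,0,0,0],[2,2,0,0,0,0,0],[0,0,0,0,0,0,0]]'>/dev/null;python3 -c "from h import *;st()"; python3 -m inch '[[2,2,0,0,0,0,0],[2,2,0,0,0,0,0],[2,2,0,0,0,0,0],[2,2,0,0,0,0,0],[0,0,0,0,0,0,0]]'>/dev/null;python3 -c "from h import *;st()"
```

```text
t 9.48 loc [-51.2 -28.4  67.2] rot [-0.03  0.07  0.03] F [-3.4 -0.1  0.9] op -0.0
t 9.9 loc [-43.5 -36.9  67.1] rot [-0.06  0.1  -0.  ] F [-3.4 -4.2  1.2] op -0.0
```

```bash
python3 -m inch '[[1.5,0,0,0,0,0,0],[1.5,0,0,0,0,0,0],[1,0,0,0,0,0,0],[0,0,0,0,0,0,0],[0,0,0,0,0,0,0]]'>/dev/null;python3 - <<'E'
from h import *
st()
for n in("side","top"):
    c,f=cam(n)
    l=bot.tip_of(n,"pin0"); print(n,[(np.round(k["centre"],1).tolist(),round(k["score"],2)) for k in l])
    for d in(22,26,30,34): print(d,[np.round(proj(c,f,RP.apply([.043*np.cos(a),.043*np.sin(a),.085])+O),1).tolist() for a in np.radians(np.array([30,120,210,300])+d)])
    print([(np.round(k["centre"],1).tolist(),round(k["score"],2)) for k in bot.tip_of(n,"pusher_face")],[np.round(proj(c,f,RP.apply([x,.052,.033])+O),1).tolist() for x in(.14,.116)])
E
```

```text
t 10.32 loc [-41.4 -37.7  66.7] rot [-0.14  0.29 -0.03] F [-7.  -6.3  1.7] op 0.0
side [([223.5, 206.1], 0.74), ([263.6, 204.7], 0.73), ([241.2, 195.2], 0.72)]
22 [[243.5, 191.8], [221.5, 207.0], [243.1, 221.6], [265.1, 205.3]]
26 [[242.0, 191.9], [221.5, 208.0], [244.7, 221.5], [265.0, 204.3]]
30 [[240.5, 192.1], [221.6, 209.1], [246.3, 221.3], [264.8, 203.3]]
34 [[239.1, 192.3], [221.8, 210.1], [247.8, 221.1], [264.4, 202.3]]
[([274.2, 188.4], 0.76)] [[279.5, 183.4], [271.4, 187.9]]
top [([249.7, 218.7], 0.97), ([282.5, 212.0], 0.91), ([283.3, 239.7], 0.62)]
22 [[253.3, 216.5], [255.5, 245.5], [284.6, 243.3], [282.3, 214.2]]
26 [[252.5, 217.6], [256.7, 246.4], [285.5, 242.1], [281.2, 213.3]]
30 [[251.6, 218.8], [257.8, 247.3], [286.3, 240.9], [280.0, 212.5]]
34 [[250.9, 220.0], [259.1, 248.0], [287.0, 239.7], [278.8, 211.8]]
[([244.9, 175.6], 0.75)] [[248.5, 165.4], [248.0, 176.2]]
```

```bash
python3 -m inch '[[-5,0,0,0,0,0,0],[-6,0,0,0,0,0,0],[-3,-2,-15,0,0,0,0],[0,0,-30,0,0,0,0],[0,0,-35,0,0,0,0],[-35,0,-15,0,0,0,0],[-35,0,0,0,0,0,0],[0,0,0,0,0,0,0]]'>/dev/null;cat > w.py <<'E'
from h import *
from scipy.optimize import least_squares
st(); Q=[]
for n in("side","top"):
    c,f=cam(n); img=c["pixels"]
    cv2.imwrite(f"pics/w_{n}.png",img[:,:,::-1])
    h=cv2.cvtColor(img,cv2.COLOR_RGB2HSV); m=cv2.inRange(h,(5,150,120),(18,255,255))
    k,_,S,_=cv2.connectedComponentsWithStats(m)
    l=bot.tip_of(n,"pin0")
    P=[q["centre"] for q in l if q["score"]>.5]; print(n,np.round(P,1).tolist(),[s.tolist() for s in S[1:] if s[4]>8])
    Q+=[(c,f,n,p) for p in P]
def res(a):
    r=[]
    for c,f,n,p in Q:
        ps=np.array([proj(c,f,RP.apply([.043*np.cos(b),.043*np.sin(b),.085])+O) for b in a[0]+np.pi/6+np.arange(4)*np.pi/2])
        d=ps-p; r+=list(d[np.argmin((d**2).sum(1))])
    return np.array(r)
o=least_squares(res,[.5],loss="soft_l1");print("phi",o.x,"res",res(o.x).round(1))
for n in("side","top"):
    print([(np.round(k["centre"],1).tolist(),round(k["score"],2)) for k in bot.tip_of(n,"pusher_face")])
E
python3 w.py
python3 - <<'E'
import cv2,numpy as np
a=cv2.imread("pics/w_side.png")[150:270,190:320]; b=cv2.imread("pics/w_top.png")[160:280,210:340]
cv2.imwrite("pics/w1.png",np.hstack([cv2.resize(x,None,fx=3,fy=3,interpolation=2) for x in(a,b)]))
E
```

```text
t 11.28 loc [-128.8  -34.1  163.1] rot [-0.    0.15  0.13] F [-1.4  0.2  0.1] op -0.0
side [[259.8, 205.2], [242.3, 194.8], [242.9, 217.9], [222.9, 208.8]] [[239, 191, 7, 17, 86], [262, 203, 6, 19, 95], [219, 207, 7, 19, 94], [242, 220, 7, 20, 102]]
top [[256.5, 245.7], [279.1, 212.5], [249.1, 218.7], [282.7, 239.3]] [[166, 203, 14, 13, 44]]
phi [0.47439942] res [ 5.1 -1.2 -0.7 -2.8  2.3  3.6 -1.4 -0.5  0.5  1.   1.8  0.6  3.1 -0.8
  3.1  2.5]
[([274.2, 185.8], 0.61)]
[([248.9, 174.9], 0.79)]
```

View pics/w1.png

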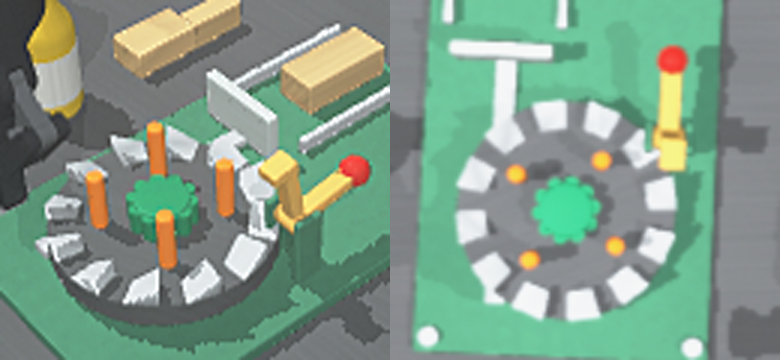

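The top crop shows all four pins clear of the arm: (516,174), (601,160), (616,246) and (530,260). They are about 27° on from the start, slightly short of one notch. I'll compare them with the first pictures using colour centroids.

```bash
cat > w2.py <<'E'
import sys
from h import *
from scipy.optimize import least_squares
C={n:cam(n) for n in("side","top")}
def obs(img,n):
    h=cv2.cvtColor(img,cv2.COLOR_BGR2HSV).astype(int); b=img.astype(int)
    w=(np.clip(b[:,:,2]-b[:,:,0]-40,0,None)*((h[:,:,0]>3)&(h[:,:,0]<22)&(h[:,:,1]>100))).astype(float)
    c,f=C[n]; u,v=proj(c,f,O+[0,0,.06]); yy,xx=np.mgrid[:420,:560]; w[(xx-u)**2+(yy-v)**2>33**2]=0
    if n=="top": w[:, int(u)+26:]=0
    k,L,S,_=cv2.connectedComponentsWithStats((w>0).astype(np.uint8)); r=[]
    for i in range(1,k):
        if S[i,4]>=8 and S[i,2]<12: q=w*(L==i); r.append([(q*xx).sum()/q.sum(),(q*yy).sum()/q.sum()])
    return np.array(r)
def fit(pref):
    A={n:obs(pref[n],n) for n in C}
    def res(p):
        r=[]
        for n in C:
            c,f=C[n]; zs=.064 if n=="side" else .083
            ps=np.array([proj(c,f,RP.apply([.043*np.cos(b),.043*np.sin(b),zs])+O) for b in p[0]+np.pi/6+np.arange(4)*np.pi/2])+(p[1:3] if n=="side" else p[3:5])
            for q in A[n]: d=ps-q; r+=list(d[np.argmin((d**2).sum(1))])
        return np.array(r)
    best=min((least_squares(res,[a,0,0,0,0],loss="soft_l1") for a in(0,.3,.5,.7)),key=lambda o:o.cost)
    print([len(A[n]) for n in A],best.x.round(3),"rms",np.sqrt((best.fun**2).mean()).round(2))
fit({n:cv2.imread(f"pics/{n}0.png") for n in C})
if len(sys.argv)<2: fit({n:C[n][0]["pixels"][:,:,::-1].copy() for n in C})
E
python3 w2.py
```

```text
[5, 4] [-0.028 -0.432 -0.124 -0.538 -0.407] rms 4.17
[4, 4] [ 0.466 -0.654 -0.203 -0.612 -0.391] rms 0.25
```

```bash
python3 -m inch '[[35,1,0,0,0,0,0],[35,0,10,0,0,0,0],[4,0,25,0,0,0,0],[0,0,30,0,0,0,0],[0,0,20,0,0,0,0],[0,0,12,0,0,0,0],[0,0,0,0,0,0,0],[0,0,0,0,0,0,0]]'>/dev/null;python3 -c "from h import *;st()"
```

```text
t 12.35 loc [-48.9 -34.8  64.5] rot [-0.03  0.11  0.04] F [-0.3 -0.3 -0.4] op 0.0
```

```bash
python3 -m inch '[[3,0,0,0,0,0,0],[2,0,0,0,0,0,0],[2,1,0,0,0,0,0],[1,0,0,0,0,0,0],[1,0,0,0,0,0,0],[0,0,0,0,0,0,0],[0,0,0,0,0,0,0]]'>/dev/null;python3 -c "from h import *;st()"
```

```text
t 12.93 loc [-40.2 -35.8  65.4] rot [-0.01  0.04  0.05] F [-4.2 -1.   2.9] op 0.0
```

```bash
python3 -m inch '[[1,0.5,0,0,0,0,0],[0.5,0,0,0,0,0,0],[0,0,0,0,0,0,0],[0,0,0,0,0,0,0]]'>/dev/null;python3 -c "from h import *;st()"; python3 w2.py
```

```text
t 13.27 loc [-38.7 -36.6  65.1] rot [-0.03  0.06  0.03] F [-4.4 -2.8  3.1] op -0.0
[5, 4] [-0.028 -0.432 -0.124 -0.538 -0.407] rms 4.17
[3, 2] [ 0.547 -0.33   0.601 -0.343 -0.178] rms 0.99
```

Partly hidden; back off and measure clear.

```bash
python3 -m inch '[[-4,0,0,0,0,0,0],[-6,0,0,0,0,0,0],[-5,-1,-10,0,0,0,0],[0,0,-30,0,0,0,0],[0,0,-35,0,0,0,0],[-35,0,-25,0,0,0,0],[-35,0,0,0,0,0,0],[0,0,0,0,0,0,0],[0,0,0,0,0,0,0]]'>/dev/null;python3 -c "from h import *;st()"; python3 w2.py
```

```text
t 14.12 loc [-123.6  -34.9  165.7] rot [ 0.04 -0.07  0.13] F [0.8 0.6 0.3] op 0.0
[5, 4] [-0.028 -0.432 -0.124 -0.538 -0.407] rms 4.17
[4, 4] [ 0.54  -0.632 -0.164 -0.566 -0.318] rms 0.23
```

Wheel at 0.540, well within the play around 0.524. Next, tip the pawl down from its +x side.

```bash
python3 -m inch '[[30,6,0,0,0,0,0],[30,6,0,0,0,0,0],[30,6,0,0,0,0,0],[30,6,0,0,0,0,0],[30,6,0,0,0,0,0],[30,6,0,0,0,0,0],[26,0,0,0,0,0,0],[0,0,0,0,0,0,0],[0,0,0,0,0,0,0]]'>/dev/null;python3 -c "from h import *;st()"
```

```text
t 14.97 loc [ 85.2 -71.3 163.3] rot [-0.01  0.02  0.01] F [-1.2 -0.4 -0.4] op 0.0
```

```bash
python3 -m inch '[[0,0,20,0,0,0,0],[0,0,25,0,0,0,0],[0,0,20,0,0,0,0],[0,0,11,0,0,0,0],[0,0,0,0,0,0,0],[-5,0,0,0,0,0,0],[-6,0,0,0,0,0,0],[-6,0,0,0,0,0,0]]'>/dev/null;python3 -c "from h import *;st()"; python3 -m inch '[[-6,0,0,0,0,0,0],[-6,0,0,0,0,0,0],[-6,0,0,0,0,0,0],[-6,0,0,0,0,0,0],[-6,0,0,0,0,0,0],[-6,0,0,0,0,0,0],[-6,0,0,0,0,0,0],[-3,0,0,0,0,0,0],[0,0,0,0,0,0,0],[0,0,0,0,0,0,0]]'>/dev/null;python3 -c "from h import *;st()"
```

```text
t 15.63 loc [ 66.7 -70.9  89.7] rot [ 0.01 -0.08  0.06] F [-0.5  0.4 -0.5] op -0.0
t 16.47 loc [ 21.8 -71.   88.5] rot [-0.    0.    0.07] F [ 0.2 -0.   0.6] op -0.0
```

```bash
python3 -m inch '[[0,0,-10,0,0,0,0],[0,0,-25,0,0,0,0],[0,0,-30,0,0,0,0],[-30,0,-20,0,0,0,0],[-35,0,0,0,0,0,0],[-35,0,0,0,0,0,0],[-35,0,0,0,0,0,0],[-10,0,0,0,0,0,0],[0,0,0,0,0,0,0],[0,0,0,0,0,0,0]]'>/dev/null; python3 w2.py
python3 - <<'E'
from h import *
I=[]
for n in("side","top"):
    c,f=cam(n); st()
    for t,d,u in(("pawl_knob",[.055,-.071,.112],[.110,-.071,.066]),("pawl_nose",[0,-.071,.052],[.041,-.071,.11])):
        l=bot.tip_of(n,t); print(n,t,[np.round(k["centre"],1).tolist() for k in l[:1]],np.round(proj(c,f,RP.apply(d)+O),1))
    p=c["pixels"][...,::-1]; p=p[150:270,190:320] if n=="side" else p[160:280,210:340]
    I.append(cv2.resize(p,None,fx=3,fy=3,interpolation=2))
cv2.imwrite("pics/e.png",np.hstack(I))
E
```

```text
[5, 4] [-0.028 -0.432 -0.124 -0.538 -0.407] rms 4.17
[5, 4] [ 0.546 -0.384  0.074 -0.568 -0.316] rms 4.67
t 17.45 loc [-121.3  -71.   173.7] rot [ 0.01 -0.09  0.05] F [ 0.   0.9 -0.1] op 0.0
side pawl_knob [[287.2, 201.9]] [288.3 202. ]
side pawl_nose [[264.9, 237.3]] [266.7 237.5]
t 17.6 loc [-122.3  -71.2  173.3] rot [-0.   -0.01  0.05] F [0.3 0.2 0.9] op 0.0
top pawl_knob [[303.3, 204.6]] [304.9 204.4]
top pawl_nose [[299.6, 232.6]] [301.9 231.3]
```

View pics/e.png

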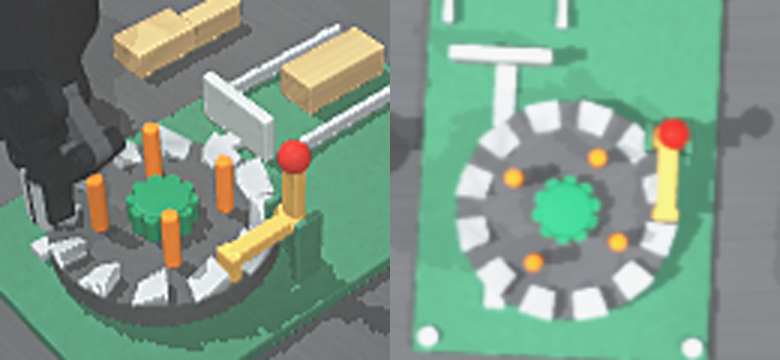

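The lever is upright again (knob at 293,156 in the side crop) with the nose between teeth. I'll check the knob centroid against the first pictures: resting on a tooth would shift it about 4 px.

Run:
```python
from h import *
for n in("side","top"):
    for im in(cv2.imread(f"pics/{n}0.png"),cam(n)[0]["pixels"][:,:,::-1].copy()):
        h=cv2.cvtColor(im,cv2.COLOR_BGR2HSV); m=((h[:,:,0]<4)|(h[:,:,0]>174))&(h[:,:,1]>150)&(h[:,:,2]>90); m[:, :250]=0
        ys,xs=np.nonzero(m); k=(abs(xs-np.median(xs))<8)&(abs(ys-np.median(ys))<8); print(n,xs[k].mean().round(2),ys[k].mean().round(2),k.sum())
st()
```

```text
side 287.6 201.86 96
side 287.64 201.93 96
top 304.13 203.97 68
top 304.13 203.97 68
t 17.8 loc [-123.   -71.2  173.3] rot [-0.01  0.02  0.06] F [ 0.  -0.2  0.4] op 0.0
```

Knob exactly where it was when down: fully home. The robot is clear of everything.

```bash
python3 -c "from cell import bot;print(bot.finish_job())"
```

```text
the job is handed in; nothing more can be done
None
```

Job handed in at about 18 s: the wheel is one notch back (measured about 0.54 rad against 0.524), the pawl is fully home in the new notch, only the pawl and pin 2 were pushed, and one early push jammed on pin 2 at about 24 N before I backed off and realigned.

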